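# Load the plate viewer and hold its shutter open at the mark

### The arm

A 6-joint arm with a two-finger parallel gripper is mounted at the origin on the work surface. World frame = base frame: x ahead of the robot, y to its left, z up, the work surface at z = 0. Lengths are in m, angles in rad, forces in N, time in s.
With the tool pointing down it reaches from about 0.375 to 0.925 m from the base axis. Payload 5.7 kg.
Tool frame: the origin (TCP) lies at the very end of the fingers, on their centre line; the grasp point (between the pads) lies manip.pinch_z behind it (manip.pinch_z is the distance from the TCP to the grasp point, in m); z points along the fingers, y is the direction in which the jaws open and shut (so a half turn about z gives the same grasp; the last joint's range is limited). The gripper opens to 88 mm and grips with 3 to 60 N. Pads are 20 mm wide; open, the fingers measure 115 mm over their backs; the gripper's body (75 mm by 178 mm) begins 61 mm behind the grasp point.
Start: joints at [1.017, 0.359, 1.51, -0, 1.272, -0.115], TCP at [0.255, 0.543, 0.223] pointing down, gripper open.
Joint ranges: [-2.97, 2.97], [-1.01, 2.36], [0.21, 2.38], [-0.96, 4.11], [0.2, 2.71], [-2.98, 2.98]. Speed limits (rad/s): [2.39, 2.39, 3.14, 3.14, 3.14, 3.14].

### API

Orientations are given as a unit quaternion [w, x, y, z].
In Python, from bench import manip gives the robot as it stands. Calls block until the motion is done:
- manip.movep(position, orientation): joint-space move of the TCP to a pose.
- manip.move_l(position, attitude=None, v=0.15, contact_N=None): straight line of the TCP; attitude=None keeps the orientation; v is the mean speed in m/s. With contact_N (N) it stops when the force on the tool has changed by that much, and returns True; else False.
- manip.movej(angles): joint-space move.
- manip.move_gripper(opening): finger opening in m; the grip force is fixed at half the most; returns when the fingers have stopped.
- manip.pause(seconds).
- manip.inverse_kinematics(position, orientation): joint angles nearest the present ones, or None.
- manip.get_state(): the state.
- manip.get_image(name): name is "side" or "top" or "wrist"; returns (picture, depth): 384x512x3 uint8, blue, green, red; 384x512 float32, m along the optical axis (not along the pixel's ray), 0 where there is no reading.
- manip.get_calibration(name): a dict with "fx", "fy", "cx", "cy" (pixels), "eye" and "rotation" of the camera in the world. Camera axes: x right, y up, looking along -z (the intrinsics and any distortion apply to the point x, -y, -z); pixel columns grow to the right and rows downward; lengths in m; the calibration is good to about 2 mm. A picture is of the moment at which its call begins: read the wrist's pose just before it. get_calibration takes no time and is no camera call; for the wrist camera it gives the pose at the moment of the call.
A pose or a line that the arm cannot do raises manip.Unreachable and nothing moves.
- manip.job_done(): hands the job in, once; it reports no verdict.
The state is a dict: "time_s": time; "q": joint angles; "joint_velocities": joint speeds; "tau": joint torques, N m; "tool_pos": TCP position; "eef_rot": TCP orientation; "ft_force": force on the tool from outside, world axes, zero at the start; "torque": the same for the moment, N m; "width": finger opening in m.
Only numpy, scipy, OpenCV 4.12 (cv2) and the standard library are available. Lean on these libraries where they do the work, as an engineer would, in place of code of your own. Each camera call takes 0.05 s, during which the arm holds its last target.

### The job

Take the wide plate carrier out of the drying rack and lower it, without dropping it, fully home into the slot on top of the plate viewer, and let go of it. Then pull the viewer's spring-return shutter out by its black handle until its pointer lines up with the steel mark beside the track, and finish while still holding it there: do not let go, the spring would shut it. Leave the narrow carrier in the rack and the mortar, jar and tweezers where they are.

Things in the scene. Friction and masses are not known exactly. Their poses are not given: they have to be found in the camera images.
- viewer: Plate viewer, a white bench box 240 (x) x 150 (y) x 75 mm high, fixed to the bench; yaw varies. Origin: centre of its underside; z up. Its top deck (z = 75 mm) has the carrier slot at x = +70 mm and the shutter on a track along x, in front of it, at y = 0; two guide rails, 8 mm high and 7 mm wide, run at y = +-29.5 mm. The shutter is pulled towards the viewer's -x. It may stand on either side of the rack.
- slot_mouth (a point): Centre of the carrier slot's mouth, level with the deck, 75 mm above the bench. The slot is 12.5 mm (viewer x) by 72.5 mm (viewer y), with edges bevelled by 3 mm, vertical, 55 mm deep.
- slot_floor (a point): Centre of the slot's floor, 55 mm below the mouth, 20 mm above the bench. Axes as the viewer's.
- shutter (a joint): How far the shutter is pulled out, m: 0 = shut against its stop, 0.07 = far end of travel. A spring pulls it shut with about 3.3 N at 0 plus 0.11 N per mm.
- shutter_grip (a point): Point in the middle of the shutter's black handle, 30 mm above the deck. The handle is an upright block 14 mm thick (along the pull, viewer x) x 36 mm wide (viewer y), from 7 to 48 mm above the deck; it can be gripped from above across its thickness. When shut it is at viewer x = -20 mm. The shutter's aluminium blade under it is 48 mm wide, its top 7 mm above the deck, and reaches 10 mm in front of and 65 mm behind the handle's middle.
- shutter_pointer (a point): Tip of the shutter's pointer, a 3 mm wide dark steel finger that sticks out from the handle's middle towards viewer +y, 42 mm from the track's centre line, 10.5 mm above the deck.
- mark: The mark: a small dark steel T-shaped tab fixed on the deck beside the track on the viewer's +y side, up to 6 mm high, 24 mm along x and 25 mm along y. Its origin is on the deck in its middle along x, under its narrow 6 mm wide nose, which points at the track; axes as the viewer's. Its place along the track varies: the shutter must be pulled 28 to 50 mm so that the pointer is at the same viewer x as the mark.
- rack: White drying rack block, 150 (x) x 105 (y) x 45 mm high, fixed to the bench; yaw varies. Origin: centre of its underside. Two upright slots, 13 x 73 mm, 33 mm deep (floor 12 mm above the bench), at x = -40 and +40 mm, long side along y, hold one carrier each.
- wide_carrier: Wide plate carrier: an upright aluminium slab with white faces, 10 mm thick (x) x 70 mm wide (y) x 100 mm high (z), 0.1 to 0.2 kg. Origin: centre of its lower edge. Stands in either slot of the rack, its top 112 mm above the bench. Fully home in the viewer its top is 45 mm above the deck.
- narrow_carrier: Narrow carrier, left alone: the same but 40 mm wide, in the other slot of the rack, 80 mm away along the rack's x.
- mortar: White bowl, 90 mm across, 55 mm high, beyond the work; origin at its underside. Leave alone.
- jar: Amber jar, 54 mm across, 85 mm high, at the robot's left; origin at its underside. Leave alone.
- tweezers: Dark steel tweezers, 130 mm long, lying on the bench at the robot's right; origin at the middle, underside. Leave alone.
Not all that is in view belongs to the job. What is shaped like the wide_carrier but blue is not meant.

How it is judged:
By the outcome, as a careful person would: the job done as asked, in the order asked, and still so for the second after the job is handed in, while the arm keeps its last pose, push and grip.
It also fails if it takes over 58 s, if anything falls off the work surface, if the arm or the gripper's body presses on something with over 40 N, if the wrist force passes 120 N, or if a joint passes its speed limit or range.

## Working session

There is one attempt and no reset: what is moved stays moved. The work goes in short steps, each a Python script; the robot and the scene stay as the last script left them, time stands still between calls to the robot, and variables do not carry over. Pictures are saved under pics/ and viewed, and the job is handed in when it is done.

```bash
mkdir -p pics; ls; python3 - <<'E'
from bench import manip
import cv2,numpy as np
for n in ["side","top","wrist"]:
    c=manip.get_calibration(n); im,d=manip.get_image(n)
    cv2.imwrite(f"pics/{n}0.png",im); np.save(f"pics/{n}0.npy",d)
    print(n,{k:np.round(v,3).tolist() if not isinstance(v,str) else v for k,v in c.items()})
print(manip.get_state(), manip.pinch_z)
E
```

```text
pics
side {'fx': 380.501, 'fy': 380.501, 'cx': 253.844, 'cy': 195.272, 'eye': [0.084, -0.759, 0.69], 'rotation': [0.839, 0.451, -0.147, -0.267]}
top {'fx': 410.384, 'fy': 410.384, 'cx': 260.083, 'cy': 192.16, 'eye': [0.364, 0.01, 1.372], 'rotation': [-0.688, -0.077, 0.076, 0.718]}
wrist {'fx': 334.139, 'fy': 334.139, 'cx': 252.551, 'cy': 188.187, 'eye': [0.18, 0.576, 0.384], 'rotation': [0.835, -0.127, -0.08, 0.53]}
{'time_s': 0.15, 'q': array([ 1.01691932e+00,  3.59349640e-01,  1.51116723e+00, -5.34018889e-07,
        1.27250520e+00, -1.15094528e-01]), 'joint_velocities': array([-0.00098582, -0.00224514, -0.00394457,  0.0002105 , -0.0006709 ,
        0.001386  ]), 'tau': array([ 7.80025694e-04, -5.15752101e+01, -2.71010184e+01,  6.75425911e-02,
        3.05762293e-02, -6.57872101e-05]), 'tool_pos': array([0.25462745, 0.54270826, 0.22200301]), 'eef_rot': array([-2.34385699e-04,  2.17635364e-01,  9.76029885e-01, -6.75181793e-04]), 'ft_force': array([-0.42525535,  1.32349447,  0.82513699]), 'torque': array([ 0.00148103, -0.04176685,  0.02797774]), 'width': 0.08775951673059075} 0.0187
```

View pics/side0.png

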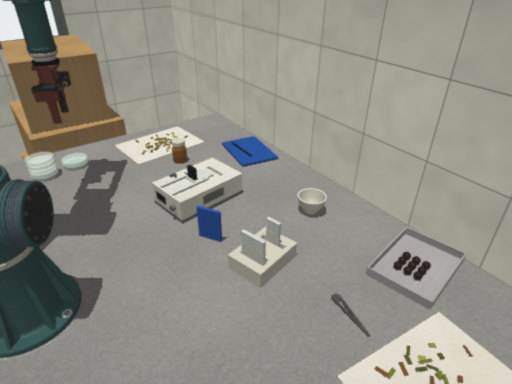

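View pics/top0.png

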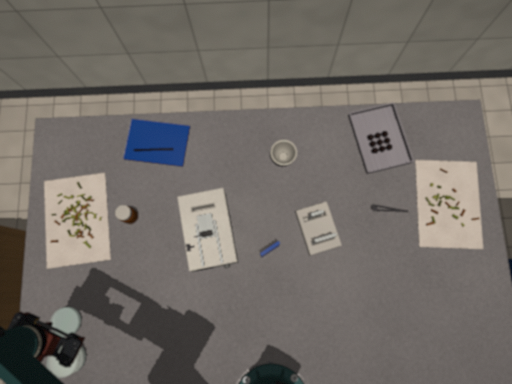

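View pics/wrist0.png

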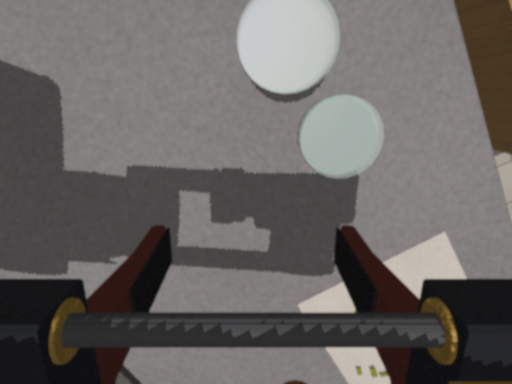

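The top view shows the viewer at about (207,230) with its slot at (203,208), handle at (206,234) and mark at (190,246). The rack is at (319,228) with the narrow carrier at (315,215) and the wide one at (322,238). The blue decoy is at (270,248). Next I'll get rough poses from the top view.

```bash
cat > h.py <<'E'
from bench import manip
import cv2,numpy as np
from scipy.spatial.transform import Rotation as R
def rot(q): return R.from_quat([q[1],q[2],q[3],q[0]])
def rays(c,uv):
    uv=np.atleast_2d(uv).astype(float)
    k=c.get("dist",None)
    d=np.c_[(uv[:,0]-c["cx"])/c["fx"],-(uv[:,1]-c["cy"])/c["fy"],-np.ones(len(uv))]
    return rot(c["rotation"]).apply(d)
def onplane(c,uv,z):
    d=rays(c,uv); e=np.array(c["eye"]); return e+d*((z-e[2])/d[:,2])[:,None]
def proj(c,P):
    p=rot(c["rotation"]).inv().apply(np.atleast_2d(P)-np.array(c["eye"]))
    return np.c_[c["cx"]+c["fx"]*p[:,0]/-p[:,2], c["cy"]-c["fy"]*p[:,1]/-p[:,2]]
def down(yaw): # tool z down, tool y axis at world angle yaw
    y=np.array([np.cos(yaw),np.sin(yaw),0]); z=np.array([0,0,-1.]); x=np.cross(y,z)
    q=R.from_matrix(np.c_[x,y,z]).as_quat(); return np.array([q[3],q[0],q[1],q[2]])
E
python3 - <<'E'
from h import *
c=manip.get_calibration("top"); print(c.keys())
im=cv2.imread("pics/top0.png"); d=np.load("pics/top0.npy")
cv2.imwrite("pics/topz.png",cv2.resize(im[175:285,165:355],None,fx=4,fy=4,interpolation=cv2.INTER_CUBIC))
uu,vv=np.meshgrid(np.arange(512),np.arange(384))
D=rays(c,np.c_[uu.ravel(),vv.ravel()]); P=(np.array(c["eye"])+D*d.ravel()[:,None]).reshape(384,512,3)
print("bench z",np.median(P[280:300,300:340,2]))
for nm,(u0,u1,v0,v1),(z0,z1) in [("viewer",(165,250,175,285),(.06,.09)),("rack",(285,355,190,265),(.035,.055))]:
    m=np.zeros((384,512),np.uint8); m[v0:v1,u0:u1]=((P[...,2]>z0)&(P[...,2]<z1))[v0:v1,u0:u1]
    pts=P[m>0]; r=cv2.minAreaRect(pts[:,:2].astype(np.float32)); print(nm,m.sum(),np.median(pts[:,2]),r)
print(np.round(onplane(c,[[203,208],[206,234]],.075),3))
print(np.round(onplane(c,[[315,215],[322,238]],.112),3))
E
```

```text
dict_keys(['fx', 'fy', 'cx', 'cy', 'eye', 'rotation'])
bench z -0.00027734637390230965
viewer 3435 0.07540966580104036 ((0.5390323996543884, 0.17931707203388214), (0.2413630187511444, 0.15279708802700043), 9.089521408081055)
rack 1292 0.04455503876500533 ((0.5295143127441406, -0.17988741397857666), (0.1505085974931717, 0.10685484856367111), 14.619519233703613)
[[0.605 0.191 0.075]
 [0.521 0.182 0.075]]
[[ 0.561 -0.162  0.112]
 [ 0.489 -0.178  0.112]]
```

View pics/topz.png

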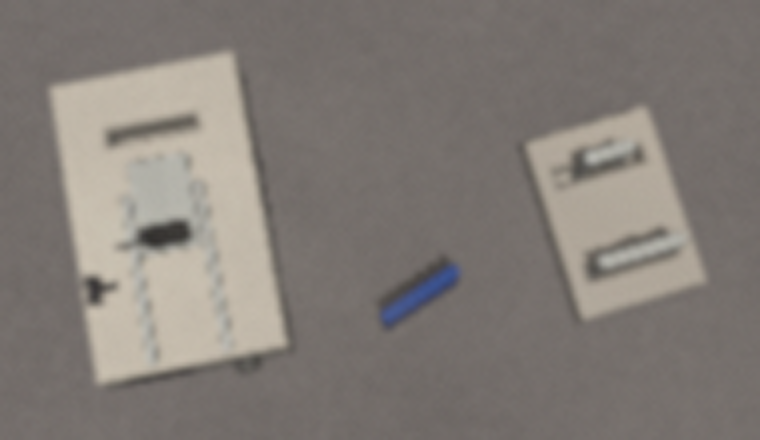

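```bash
python3 - <<'E'
from h import *
s=manip.get_state(); c=manip.get_calibration("wrist")
Rt=rot(s["eef_rot"]); off=Rt.inv().apply(np.array(c["eye"])-s["tool_pos"]); Rc=Rt.inv()*rot(c["rotation"])
print("cam in tool",off,Rc.as_matrix().round(3).tolist())
def cam(p,q):
    cc=dict(c); r=rot(q); cc["eye"]=np.array(p)+r.apply(off); x=(r*Rc).as_quat(); cc["rotation"]=[x[3],x[0],x[1],x[2]]; return cc
a=np.deg2rad(14.6)
for yaw in (a,a+np.pi):
  q=down(yaw)
  for z in (.2,.25,.3):
    p=[.49,-.19,z]; ik=manip.inverse_kinematics(p,q)
    print(np.rad2deg(yaw),z,None if ik is None else np.round(ik,2), proj(cam(p,q),[[.49,-.19,.112],[.5,-.155,.112],[.48,-.225,.112]]).round(0).tolist())
    p=[.60,.19,z]; ik=manip.inverse_kinematics(p,down(yaw-.09))
    print('  viewer',None if ik is None else np.round(ik,2))
E
```

```text
cam in tool [ 0.08153417 -0.00212467 -0.16256894] [[-0.001, 0.955, 0.297], [1.0, 0.001, -0.0], [-0.0, 0.297, -0.955]]
14.600000000000001 0.2 [-0.5   0.28  1.7  -0.    1.17 -0.76] [[255.0, 193.0], [280.0, 153.0], [232.0, 229.0]]
  viewer [ 0.2   0.42  1.47 -0.    1.25  0.03]
14.600000000000001 0.25 [-0.5   0.23  1.63 -0.    1.28 -0.76] [[255.0, 176.0], [275.0, 143.0], [235.0, 208.0]]
  viewer [ 0.2   0.38  1.41 -0.    1.35  0.03]
14.600000000000001 0.3 [-0.5   0.19  1.56 -0.    1.4  -0.76] [[254.0, 164.0], [272.0, 135.0], [238.0, 192.0]]
  viewer [ 0.2   0.35  1.34 -0.    1.46  0.03]
194.6 0.2 [-0.5   0.28  1.7  -0.    1.17  2.39] [[255.0, 193.0], [232.0, 229.0], [280.0, 153.0]]
  viewer None
194.6 0.25 [-0.5   0.23  1.63 -0.    1.28  2.39] [[255.0, 176.0], [235.0, 208.0], [275.0, 143.0]]
  viewer None
194.6 0.3 [-0.5   0.19  1.56 -0.    1.4   2.39] [[254.0, 164.0], [238.0, 192.0], [272.0, 135.0]]
  viewer None
```

```bash
cat >> h.py <<'E'
def snap(name):
    c=manip.get_calibration("wrist"); im,d=manip.get_image("wrist")
    cv2.imwrite(f"pics/{name}.png",im); np.savez(f"pics/{name}.npz",d=d,**{k:np.array(v) for k,v in c.items()})
    return c,im,d
def load(name):
    z=np.load(f"pics/{name}.npz"); return {k:z[k] for k in z.files if k!="d"}, cv2.imread(f"pics/{name}.png"), z["d"]
def cloud(c,d):
    h,w=d.shape; uu,vv=np.meshgrid(np.arange(w),np.arange(h))
    return (np.array(c["eye"])+rays(c,np.c_[uu.ravel(),vv.ravel()])*d.ravel()[:,None]).reshape(h,w,3)
E
python3 - <<'E'
from h import *
manip.movep([.55,.13,.27],down(np.deg2rad(9.1))); manip.pause(.2); snap("v1")
manip.movep([.51,-.21,.25],down(np.deg2rad(14.6))); manip.pause(.2); snap("r1")
print(manip.get_state()["time_s"],manip.get_state()["tool_pos"],manip.get_state()["ft_force"])
E
```

```text
3.7917 [ 0.51037501 -0.20910951  0.25008464] [-0.13405554 -0.43438103  0.80802401]
```

View pics/v1.png

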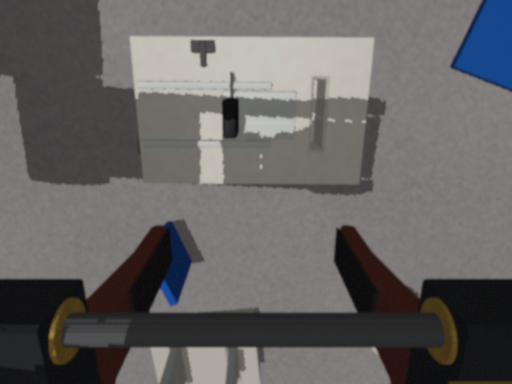

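View pics/r1.png

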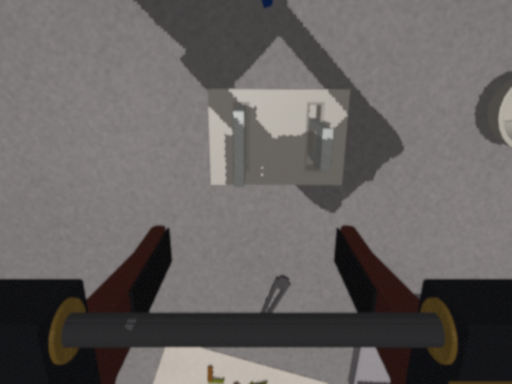

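The viewer shows its slot at (319,113), handle at (231,118), pointer tip at (233,75) and mark nose at (204,62). The rack shows the wide carrier at (239,147), narrow at (326,147). Shadows cross both, so I'll measure with depth.

```bash
python3 - <<'E'
from h import *
def rect(pts):
    r=cv2.minAreaRect(pts[:,:2].astype(np.float32)); return np.round(r[0],4),np.round(r[1],4),round(r[2],2)
c,im,d=load("v1"); P=cloud(c,d); reg=np.zeros(d.shape,bool); reg[20:200,100:400]=1
z=P[...,2]
m=reg&(abs(z-.075)<.004); print("deck",m.sum(),np.median(z[m]),rect(P[m]))
m=reg&(z>.112)&(z<.135); print("handle",m.sum(),np.median(z[m]),rect(P[m]))
hist,e=np.histogram(z[reg],bins=np.arange(0,.14,.005)); print(dict(zip(e.round(3),hist)))
m=reg&(z<.065)&(z>.005); mm=m.astype(np.uint8); mm[:, :290]=0; mm[:,340:]=0; mm[:60]=0;mm[165:]=0; print("slotpx",mm.sum(), rect(P[mm>0]) if mm.sum()>5 else 0)
c,im,d=load("r1"); P=cloud(c,d); z=P[...,2]; reg=np.zeros(d.shape,bool); reg[70:210,190:370]=1
m=reg&(abs(z-.045)<.004); print("rack",m.sum(),np.median(z[m]),rect(P[m]))
m=reg&(z>.105)&(z<.12)
n,l,st,ce=cv2.connectedComponentsWithStats(m.astype(np.uint8))
for i in range(1,n):
    if st[i,4]>30: k=l==i; print("carr",st[i],np.median(z[k]),rect(P[k]))
cv2.imwrite("pics/r1z.png",cv2.resize(im[70:210,190:370],None,fx=4,fy=4))
c,im,d=load("v1"); cv2.imwrite("pics/v1z.png",cv2.resize(im[20:200,120:390],None,fx=2.9,fy=2.9))
E
```

```text
deck 27132 0.07560931188264375 (array([0.5395, 0.1792]), array([0.241 , 0.1507]), 8.79)
handle 622 0.1231910570478213 (array([0.5199, 0.1766]), array([0.0141, 0.0352]), 8.27)
{np.float64(0.0): np.int64(15505), np.float64(0.005): np.int64(0), np.float64(0.01): np.int64(0), np.float64(0.015): np.int64(41), np.float64(0.02): np.int64(181), np.float64(0.025): np.int64(46), np.float64(0.03): np.int64(55), np.float64(0.035): np.int64(56), np.float64(0.04): np.int64(55), np.float64(0.045): np.int64(80), np.float64(0.05): np.int64(98), np.float64(0.055): np.int64(63), np.float64(0.06): np.int64(86), np.float64(0.065): np.int64(79), np.float64(0.07): np.int64(5964), np.float64(0.075): np.int64(21338), np.float64(0.08): np.int64(4768), np.float64(0.085): np.int64(130), np.float64(0.09): np.int64(8), np.float64(0.095): np.int64(27), np.float64(0.1): np.int64(7), np.float64(0.105): np.int64(5), np.float64(0.11): np.int64(3), np.float64(0.115): np.int64(30), np.float64(0.12): np.int64(577), np.float64(0.125): np.int64(12), np.float64(0.13): np.int64(0), np.float64(0.135): np.int64(0)}
slotpx 708 (array([0.6101, 0.1901]), array([0.0107, 0.0729]), 8.92)
rack 10586 0.0455507457560716 (array([ 0.5299, -0.1802]), array([0.1503, 0.1049]), 14.51)
carr [233 111  12  76 857] 0.11244812832084683 (array([ 0.4911, -0.1901]), array([0.0101, 0.0694]), 14.49)
carr [318 128  16  44 538] 0.11241789852549541 (array([ 0.5684, -0.1701]), array([0.0105, 0.0397]), 14.18)
```

View pics/r1z.png

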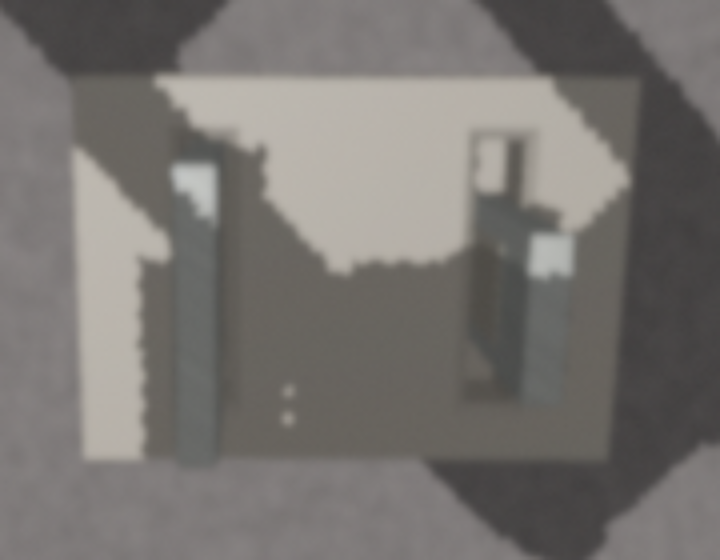

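View pics/v1z.png

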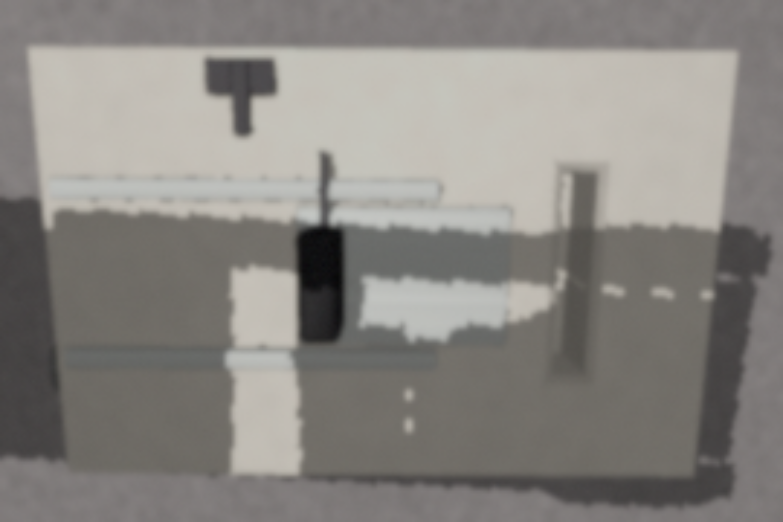

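```bash
python3 - <<'E'
from h import *
c,im,d=load("v1"); yaw=np.deg2rad(8.85); C=np.array([.5395,.1792]); 
def tov(P): 
    q=np.asarray(P)[:,:2]-C; return np.c_[q@[np.cos(yaw),np.sin(yaw)],q@[-np.sin(yaw),np.cos(yaw)]]
z=lambda u,v:(120+(u+.5)/2.9-.5,20+(v+.5)/2.9-.5)
print("slot bevel",tov(onplane(c,[z(557,165),z(607,165),z(546,381),z(593,381)],.075)).round(4))
g=im.max(2); m=np.zeros_like(g); m[35:70,180:225]=(g[35:70,180:225]<130)
ys,xs=np.nonzero(m); V=tov(onplane(c,np.c_[xs,ys],.081))
print("mark",len(xs),V.min(0),V.max(0)); 
for r in range(38,68,2):
    k=ys==r
    if k.any(): print(r,V[k,0].mean().round(4),V[k,1].mean().round(4),k.sum())
g2=im.max(2)
for r in range(72,96,2):
    row=np.arange(222,245); k=row[g2[r,222:245]<150]
    if len(k): print("ptr",r,tov(onplane(c,[[k.mean(),r]],.0855)).round(4),len(k))
P=cloud(c,d);reg=np.zeros(d.shape,bool); reg[20:200,100:400]=1
m=reg&(P[...,2]>.112)&(P[...,2]<.135);print("handle",tov(P[m]).mean(0))
m=reg&(abs(P[...,2]-.075)<.004); V=tov(P[m]); print(np.percentile(V,[0.1,99.9],axis=0))
E
```

```text
slot bevel [[ 0.0613  0.0385]
 [ 0.0788  0.0386]
 [ 0.0616 -0.038 ]
 [ 0.0792 -0.0379]]
mark 386 [-0.05894896  0.04772306] [-0.03628758  0.07144915]
40 -0.0483 0.0714 22
42 -0.0474 0.0696 24
44 -0.0475 0.0678 24
46 -0.0476 0.066 24
48 -0.0477 0.0642 24
50 -0.0477 0.0624 24
52 -0.0473 0.0606 21
54 -0.0474 0.0588 7
56 -0.0479 0.057 6
58 -0.048 0.0551 6
60 -0.0476 0.0533 5
62 -0.0472 0.0514 6
64 -0.0472 0.0496 6
66 -0.0473 0.0477 4
ptr 72 [[-0.0199  0.0421]] 1
ptr 74 [[-0.019   0.0403]] 5
ptr 76 [[-0.019   0.0384]] 5
ptr 78 [[-0.019   0.0365]] 5
ptr 80 [[-0.019   0.0346]] 5
ptr 82 [[-0.0195  0.0328]] 4
ptr 84 [[-0.0196  0.0309]] 4
ptr 86 [[-0.0201  0.029 ]] 3
ptr 88 [[-0.0196  0.0271]] 4
ptr 90 [[-0.0187  0.0252]] 6
ptr 92 [[-0.0192  0.0232]] 5
ptr 94 [[-0.0197  0.0213]] 4
handle [-0.01952172  0.00076644]
[[-0.11972289 -0.07484926]
 [ 0.11989706  0.07499892]]
```

```bash
python3 - <<'E'
from h import *
q=down(np.deg2rad(14.5))
manip.movep([.4911,-.1901,.20],q)
hit=manip.move_l([.4911,-.1901,.079],q,v=.08,contact_N=8); print(hit,manip.get_state()["tool_pos"])
if not hit:
    manip.move_gripper(0.0); manip.pause(.2); s=manip.get_state(); print("w",s["width"],s["ft_force"],s["time_s"])
    if s["width"]>.007:
        f0=s["ft_force"]
        manip.move_l([.4911,-.1901,.135],q,v=.06); print(manip.get_state()["ft_force"],manip.get_state()["width"])
        manip.move_l([.4911,-.1901,.24],q,v=.12); manip.pause(.2); s=manip.get_state();print(s["ft_force"],s["width"],s["time_s"],s["tool_pos"])
        snap("g1"); im,_=manip.get_image("side"); cv2.imwrite("pics/g1s.png",im)
E
```

```text
False [ 0.49146597 -0.19026169  0.07945607]
w 0.009781169876159459 [ 0.87584861 -0.20347296 -0.77424536] 7.175
[ 0.49243843  0.31185064 -1.82913657] 0.01016044534941083
[-0.92936431 -0.48985719 -1.61314478] 0.009691546018800897 9.4833 [ 0.49067069 -0.18984955  0.23921755]
```

View pics/g1.png

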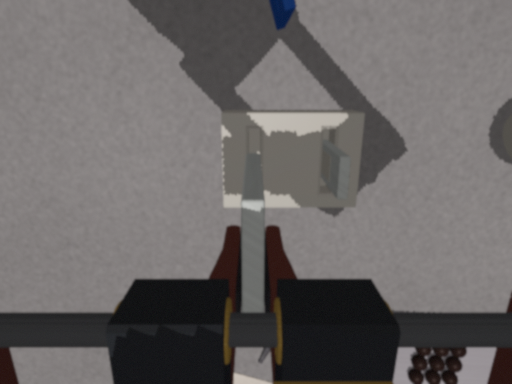

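View pics/g1s.png

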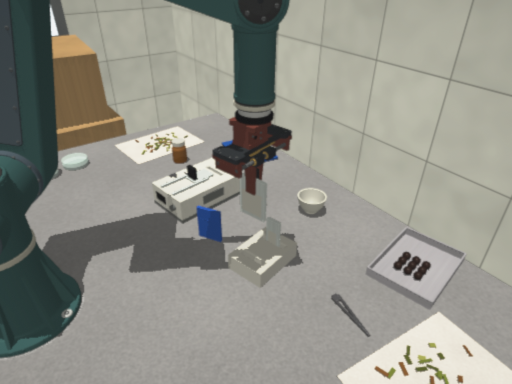

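The wrist view shows the carrier held between the fingers, its near top corner at (253,204) and side edge running up to (253,153). I'll check for in-hand tilt from that edge.

```bash
python3 - <<'E'
from h import *
c,im,d=load("g1"); P=cloud(c,d); a=np.deg2rad(14.5); T=np.array([.4907,-.1898])
for r in range(146,230,6):
    row=[]
    for u in (246,252,258):
        p=P[r,u]; q=p[:2]-T; row.append((round(q@[np.cos(a),np.sin(a)],4),round(q@[-np.sin(a),np.cos(a)],4),round(p[2],4)))
    print(r,row)
E
```

```text
146 [(np.float64(-0.0084), np.float64(0.0168), np.float64(0.0442)), (np.float64(-0.0021), np.float64(0.0112), np.float64(0.0123)), (np.float64(0.005), np.float64(0.0112), np.float64(0.0125))]
152 [(np.float64(-0.0085), np.float64(0.0103), np.float64(0.0445)), (np.float64(-0.0021), np.float64(0.004), np.float64(0.0124)), (np.float64(0.005), np.float64(0.0041), np.float64(0.0124))]
158 [(np.float64(-0.0054), np.float64(0.0347), np.float64(0.1904)), (np.float64(-0.0016), np.float64(0.0349), np.float64(0.1911)), (np.float64(0.0023), np.float64(0.0349), np.float64(0.1909))]
164 [(np.float64(-0.0051), np.float64(0.0346), np.float64(0.2066)), (np.float64(-0.0015), np.float64(0.0348), np.float64(0.2078)), (np.float64(0.002), np.float64(0.0349), np.float64(0.2082))]
170 [(np.float64(-0.0048), np.float64(0.0348), np.float64(0.2222)), (np.float64(-0.0015), np.float64(0.0347), np.float64(0.2218)), (np.float64(0.0019), np.float64(0.0347), np.float64(0.222))]
176 [(np.float64(-0.0045), np.float64(0.035), np.float64(0.236)), (np.float64(-0.0014), np.float64(0.0344), np.float64(0.2337)), (np.float64
[... 889 characters left out ...]
p.float64(-0.0013), np.float64(0.0325), np.float64(0.2736)), (np.float64(0.0011), np.float64(0.032), np.float64(0.2721))]
212 [(np.float64(-0.0038), np.float64(0.0298), np.float64(0.2732)), (np.float64(-0.0013), np.float64(0.0298), np.float64(0.2733)), (np.float64(0.0011), np.float64(0.0299), np.float64(0.2737))]
218 [(np.float64(-0.0038), np.float64(0.0268), np.float64(0.2725)), (np.float64(-0.0013), np.float64(0.0269), np.float64(0.2727)), (np.float64(0.0012), np.float64(0.0264), np.float64(0.2715))]
224 [(np.float64(-0.0039), np.float64(0.0241), np.float64(0.2726)), (np.float64(-0.0013), np.float64(0.0241), np.float64(0.2726)), (np.float64(0.0012), np.float64(0.0241), np.float64(0.2725))]
```

Upright in the hand: the edge is at 34.7 mm, the same at all heights, and the top is 33 mm above the TCP. Next is the carry and insertion.

```bash
python3 - <<'E'
from h import *
yaw=np.deg2rad(8.85); C=np.array([.5395,.1792]); M=np.array([[np.cos(yaw),-np.sin(yaw)],[np.sin(yaw),np.cos(yaw)]])
S=C+M@[.0702,.0003]; q=down(yaw); print(S)
manip.movep([S[0],S[1],.24],q)
manip.move_l([S[0],S[1],.155],q,v=.1); manip.pause(.3); s=manip.get_state(); print(s["tool_pos"],s["ft_force"],s["width"],s["time_s"])
snap("i1")
hit=manip.move_l([S[0],S[1],.120],q,v=.03,contact_N=7); s=manip.get_state(); print(hit,s["tool_pos"],s["ft_force"],s["torque"],s["width"])
if not hit:
    hit=manip.move_l([S[0],S[1],.0855],q,v=.03,contact_N=8); s=manip.get_state(); print(hit,s["tool_pos"],s["ft_force"],s["torque"],s["width"],s["time_s"])
snap("i2")
E
```

```text
[0.60881808 0.19029657]
[0.60908736 0.1903514  0.15551256] [-0.30791598 -0.48254223 -1.62841616] 0.009467664965513264 12.3583
False [0.6089961  0.19032561 0.12024877] [ 0.49952489  0.28232558 -2.5677906 ] [-0.11492445  0.0231468   0.02469716] 0.010192766105991563
True [0.60858001 0.19024601 0.0869519 ] [-0.73190135 -0.14575517  5.21143398] [-0.02997427  0.08458723  0.00745157] 0.009870961939224253 14.7417
```

View pics/i2.png

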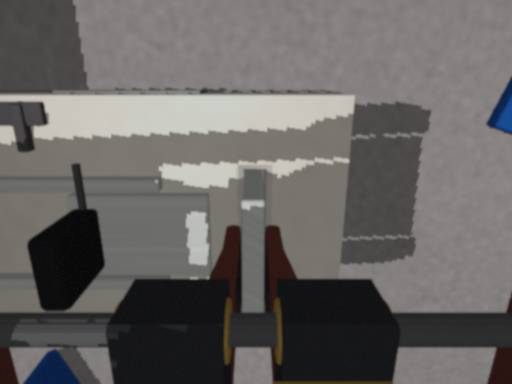

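Contact came at TCP z = 0.0870, exactly the height expected for fully home. Release, back off and check.

```bash
python3 - <<'E'
from h import *
yaw=np.deg2rad(8.85); C=np.array([.5395,.1792]); M=np.array([[np.cos(yaw),-np.sin(yaw)],[np.sin(yaw),np.cos(yaw)]])
S=C+M@[.0702,.0003]; q=down(yaw)
manip.move_gripper(.045); manip.pause(.1)
manip.move_l([S[0],S[1],.20],q,v=.1)
G=C+M@[-.0197,.0]
manip.move_l([G[0],G[1],.20],q,v=.15); manip.pause(.3)
s=manip.get_state(); print(s["tool_pos"],s["width"],s["time_s"])
c,im,d=snap("h1"); P=cloud(c,d); z=P[...,2]
def tov(P):
    return (np.asarray(P)[:,:2]-C)@M
for nm,m in [("carrier/handle >.1",(z>.1)&(z<.14))]:
    n,l,st,ce=cv2.connectedComponentsWithStats(m.astype(np.uint8))
    for i in range(1,n):
        if st[i,4]>60: k=l==i; V=tov(P[k]); print(st[i],np.percentile(z[k],[2,50,90]).round(4),V.min(0).round(4),V.max(0).round(4))
E
```

```text
[0.52061901 0.17623585 0.19984081] 0.04507420395295574 17.95
[ 352  144   29   92 1860] [0.101  0.1198 0.1211] [ 0.0632 -0.0345] [0.0739 0.0353]
[244 165  19  51 899] [0.1035 0.123  0.1241] [-0.0268 -0.0165] [-0.0129  0.0185]
```

View pics/h1.png

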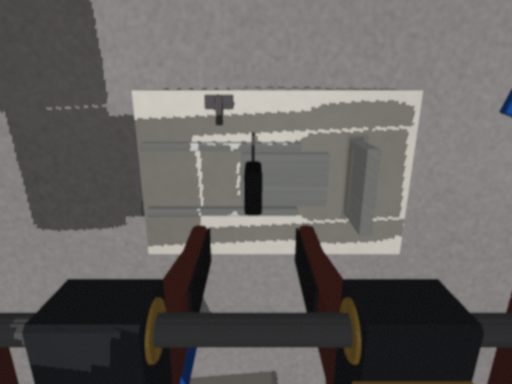

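The carrier stands home, with its top at 0.120 and centred in the slot. This view also shows the mark nose at (219,120) and pointer at (253,145). I'll re-measure the pull from these, then grip the handle.

```bash
cat >> h.py <<'E'
yaw=np.deg2rad(8.85); C=np.array([.5395,.1792]); M=np.array([[np.cos(yaw),-np.sin(yaw)],[np.sin(yaw),np.cos(yaw)]])
def tov(P): return (np.atleast_2d(P)[:,:2]-C)@M
def centre_rows(c,im,vx0,vx1,vy,z,th):
    """dark-weighted centre (viewer x) along viewer-x scan line at viewer y, height z"""
    xs=np.arange(vx0,vx1,.00025); W=np.c_[C+np.c_[xs,np.full(len(xs),vy)]@M.T,np.full(len(xs),z)]
    uv=proj(c,W).astype(np.float32)
    g=cv2.remap(im.max(2),uv[None,:,0],uv[None,:,1],cv2.INTER_LINEAR)[0].astype(float)
    w=np.clip(np.percentile(g,80)-g-th,0,None); return (w*xs).sum()/max(w.sum(),1e-9),w.max()
E
python3 - <<'E'
from h import *
for n in("v1","h1"):
    c,im,d=load(n)
    print(n,"mark stem",[tuple(np.round(centre_rows(c,im,-.062,-.032,y,.081,25),4)) for y in (.05,.052,.054,.056)],"bar",[tuple(np.round(centre_rows(c,im,-.07,-.025,y,.081,25),4)) for y in (.064,.067)])
    print(n,"ptr",[tuple(np.round(centre_rows(c,im,-.028,-.011,y,.0855,25),4)) for y in (.036,.038,.04)])
E
```

```text
v1 mark stem [(np.float64(-0.0474), np.float64(96.0)), (np.float64(-0.0475), np.float64(97.0)), (np.float64(-0.0475), np.float64(95.0)), (np.float64(-0.0476), np.float64(96.0))] bar [(np.float64(-0.0473), np.float64(105.0)), (np.float64(-0.0475), np.float64(104.0))]
v1 ptr [(np.float64(-0.0187), np.float64(85.0)), (np.float64(-0.0189), np.float64(84.0)), (np.float64(-0.0191), np.float64(79.0))]
h1 mark stem [(np.float64(-0.048), np.float64(57.0)), (np.float64(-0.0479), np.float64(57.0)), (np.float64(-0.0479), np.float64(59.0)), (np.float64(-0.0463), np.float64(88.2))] bar [(np.float64(-0.0475), np.float64(112.0)), (np.float64(-0.0476), np.float64(107.0))]
h1 ptr [(np.float64(-0.0189), np.float64(84.6)), (np.float64(-0.019), np.float64(90.0)), (np.float64(-0.0195), np.float64(100.0))]
```

```bash
python3 - <<'E'
from h import *
q=down(yaw); G=C+M@[-.0195,.0008]
hit=manip.move_l([G[0],G[1],.0875],q,v=.07,contact_N=8); s=manip.get_state(); print(hit,s["tool_pos"])
if not hit:
    manip.move_gripper(0.); manip.pause(.2); s=manip.get_state(); print(s["width"],s["ft_force"],s["tool_pos"],tov(s["tool_pos"]))
    if s["width"]>.01:
        p0=s["tool_pos"]; E=C+M@[-.0195-.0286,.0008]
        manip.move_l([E[0],E[1],.0875],q,v=.03); manip.pause(.5)
        s=manip.get_state(); print(s["width"],s["ft_force"],tov(s["tool_pos"])-tov(p0),s["time_s"])
        c,im,d=snap("p1"); im2,_=manip.get_image("top"); cv2.imwrite("pics/p1t.png",cv2.resize(im2[185:275,165:250],None,fx=6,fy=6,interpolation=cv2.INTER_CUBIC))
        cv2.imwrite("pics/p1z.png",cv2.resize(im[60:260,150:350],None,fx=3,fy=3,interpolation=cv2.INTER_CUBIC))
E
```

```text
False [0.52046478 0.17705182 0.08788455]
0.013672843327769206 [ 2.47619592  0.05271268 -2.56164741] [0.52064275 0.17707293 0.08758692] [[-0.01895999  0.00079941]]
0.013933045875618503 [ 6.65236996  1.20072741 -4.9738678 ] [[-2.85535691e-02 -8.72047082e-06]] 22.1417
```

View pics/p1z.png

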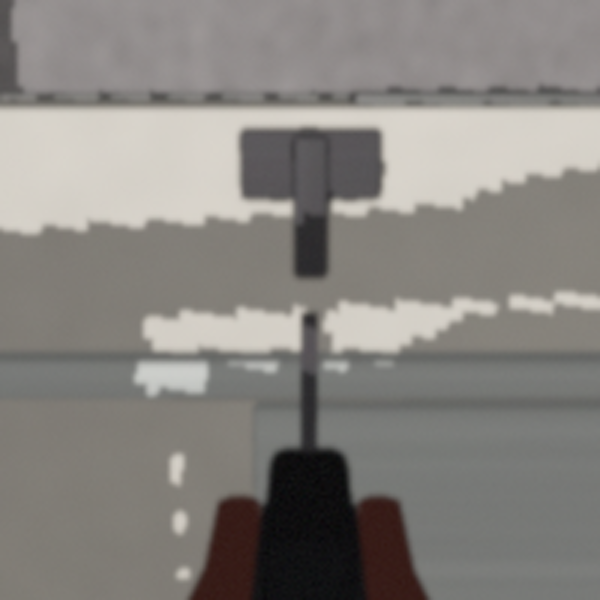

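View pics/p1t.png

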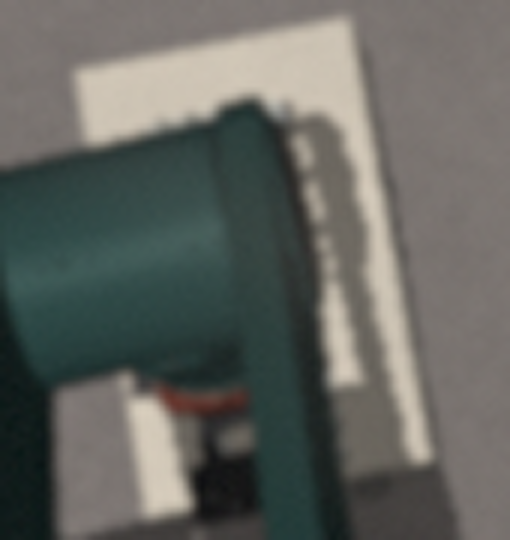

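The pointer (zoomed x about 309) sits against the mark's nose (295–327, centre 311), so nearly aligned. Now I'll measure the remainder.

```bash
python3 - <<'E'
from h import *
c,im,d=load("p1")
def pts(z_,v0,v1,u0,u1,h,th):
    sub=im.max(2)[v0:v1,u0:u1]; out=[]
    for r in range(v0,v1):
        g=im.max(2)[r,u0:u1].astype(float); w=np.clip(np.median(g)-g-th,0,None)
        if w.sum()>30: out.append((r,(w*np.arange(u0,u1)).sum()/w.sum()))
    o=np.array(out); V=tov(onplane(c,o[:,::-1],h)); return o,V
for nm,a in [("stem",(0,132,151,236,270,.081,15)),("bar",(0,105,124,215,292,.081,15)),("ptr",(0,164,176,243,264,.0855,15)),("ptr2",(0,185,206,243,264,.0855,15))]:
    o,V=pts(*a); print(nm,o[:,1].round(1).tolist(),V[:,0].mean().round(5),V[:,0].std().round(5),V[:,1].min().round(3),V[:,1].max().round(3))
E
```

```text
stem [253.9, 253.9, 253.6, 253.3, 253.2, 253.2, 253.2, 253.2, 253.2, 253.2, 253.2, 253.2, 253.2, 253.1, 253.2, 253.2, 253.2, 253.2, 253.1] -0.04804 0.00012 0.049 0.058
bar [253.6] -0.0479 0.0 0.071 0.071
ptr [253.9, 253.5, 253.4, 253.3, 253.3, 253.4, 253.4, 253.6, 253.9, 254.0, 254.0, 253.9] -0.04788 0.00014 0.037 0.042
ptr2 [252.5, 252.5, 252.5, 252.5, 252.5, 252.5, 252.5, 252.6, 252.5, 252.5, 252.5, 252.5, 252.5, 252.5, 252.5, 252.5, 252.5, 252.5, 252.5, 252.5, 252.5] -0.04845 2e-05 0.02 0.031
```

```bash
python3 - <<'E'
from h import *
manip.pause(1.0)
s=manip.get_state(); print(s["width"],s["ft_force"],tov(s["tool_pos"]),s["time_s"])
c,im,d=snap("p2"); P=cloud(c,d); k=np.zeros(d.shape,bool); k[:230,300:]=1; k&=(P[...,2]>.11)&(P[...,2]<.14); V=tov(P[k]); print(k.sum(),np.percentile(P[k][:,2],[50,95]),V.min(0),V.max(0))
g=im.max(2)
for r0,r1 in((133,150),(186,205)):
    print([float(np.average(np.arange(241,266),weights=np.clip(np.median(g[r,241:266].astype(float))-g[r,241:266],0.01,None)).round(1)) for r in range(r0,r1,4)])
i,_=manip.get_image("side"); cv2.imwrite("pics/p2s.png",cv2.resize(i[100:300,120:380],None,fx=3,fy=3,interpolation=cv2.INTER_CUBIC))
E
```

```text
0.013927631690625528 [ 5.49276895  1.14012178 -5.65441509] [[-0.04754569  0.00079218]] 23.2417
318 [0.11241879 0.1157277 ] [0.0626831  0.01796858] [0.06521268 0.0350993 ]
[253.9, 253.2, 253.2, 253.2, 253.2]
[252.5, 252.5, 252.6, 252.5, 252.5]
```

View pics/p2s.png

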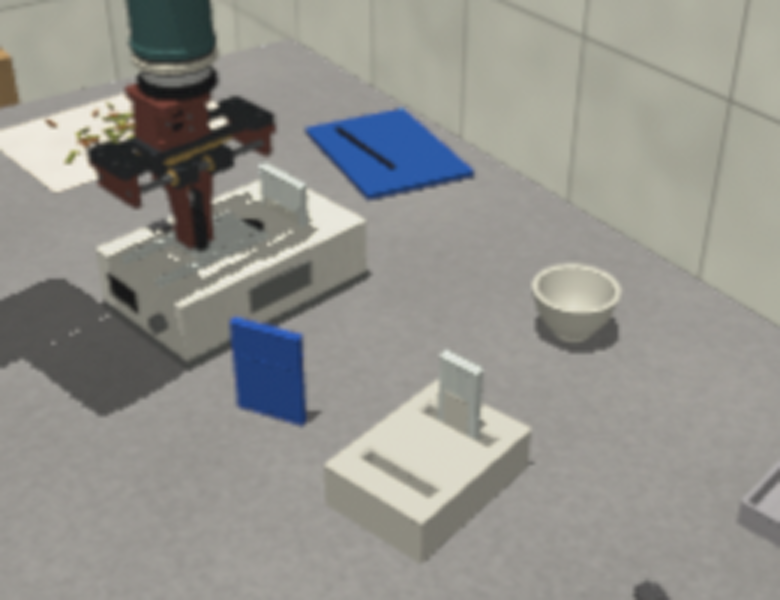

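The side view shows the wide carrier at (285,195) still in the viewer, the fingers on the handle at (195,220) and the narrow carrier in the rack at (460,395). The hold has been steady for over a second, so I'm handing in.

```bash
python3 -c "
from bench import manip
manip.job_done()"
```

```text
the job is handed in; nothing more can be done
```

I put the wide carrier in the viewer's slot, let go of it, pulled the shutter out to the mark, and handed the job in at about 23 s with the handle still gripped.

- **Carrier:** it touched the slot floor at TCP z = 87.0 mm, and 87 mm was expected for fully home. After release its top measured 120 mm above the bench, which is 45 mm above the deck, and it was centred in the slot. The last wrist view showed only part of it. The side view showed it still standing there.
- **Shutter:** I pulled it about 28.6 mm. The two pointer measurements disagreed slightly: its outer end read -47.9 mm and its inner part -48.45 mm in viewer x, against -48.0 mm for the mark. That puts it within about 0.4 mm. The grip width was unchanged after a 1 s hold.
- **Left alone:** the narrow carrier is still in the rack. The mortar and the blue block look undisturbed in the side view. I did not check the jar or the tweezers again at the end, but the arm did not work near them.

The highest wrist forces I read were under 10 N.

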